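# Release the tessera tray with its twin buttons

### The arm

A 6-joint arm with a two-finger parallel gripper is mounted at the origin on the work surface. World frame = base frame: x ahead of the robot, y to its left, z up, the work surface at z = 0. Lengths are in m, angles in rad, forces in N, time in s.
With the tool pointing down it reaches from about 0.35 to 0.975 m from the base axis. Payload 4.9 kg.
Tool frame: the origin (TCP) lies at the very end of the fingers, on their centre line; the grasp point (between the pads) lies behind it (manip.pinch_z is the y of the grasp point in the tool frame, in m); y points along the fingers, x is the direction in which the jaws open and shut, and the axes are right-handed (so a half turn about y gives the same grasp; the last joint's range is limited). The gripper opens to 85 mm and grips with 20 to 120 N. Pads are 22 mm wide; open, the fingers measure 114 mm over their backs; the gripper's body (76 mm by 85 mm) begins 54 mm behind the grasp point. The pads swing forward as they close: fully open they stand 13 mm farther back than shut.
Start: joints at [-1.243, 0.053, 1.613, -0, 1.476, -0.119], TCP at [0.27, -0.564, 0.231] pointing down, gripper open.
Joint ranges: [-3.01, 3.01], [-1.01, 2.22], [0.06, 2.58], [-1.02, 4.17], [0.09, 2.62], [-3.14, 3.14]. Speed limits (rad/s): [2.57, 2.57, 3.14, 3.14, 3.14, 3.14].

### API

Orientations are given as a unit quaternion [w, x, y, z].
In Python, from plant import manip gives the robot as it stands.
- The arm moves only by the tool drive_tool, never from a script. Its argument "motion" is a list of rows, each a list of 3 entries, a list of its own where there are three numbers: the shift along the tool's x, y, z in units of 25 mm (1.0 is 25 mm), then the turn, a rotation vector about the tool's x, y, z in units of 5 degrees (1.0 is 5 degrees), then the closure, from -1 (fully open) to 1 (shut). A call has 1 to 12 rows; each row shifts and turns the commanded pose from where the row before left it, along the tool's axes as they then stand; what a row does not reach is not made up. A row lasts 1/10 s, in which the tool goes at most 50 mm and 8.59 degrees, less where a joint would pass 70% of its speed; a pose out of reach is approached as far as the arm can. A call is refused whole if a number of a shift passes 1 or a number of a turn 1, either way. A call with a gripper value outside its range is refused whole. The fingers move at their own pace and stop on an object; the grip force is fixed at half the most. Time passes only in rows, so rows that do not move let the fingers close. It gives the time, the measured TCP pose, the force and the opening at its end, in the units of the state.
- manip.state(): the state, without advancing time (a new reading comes with each control period).
- manip.grab_frame(name): name is "side" or "top"; returns a dict with "img" (420x560x3 uint8, blue, green, red), "range_z" (420x560 float32, m along the optical axis (not along the pixel's ray), 0 where there is no reading), "camera_matrix" (3x3 intrinsics, pixels), "k1" (the pictures are not rectified: a ray, as slopes to the right and down, at radius r is drawn at 1 + k1 r^2 times it, then the intrinsics apply), "world_from_camera" (4x4, takes a point from camera to world coordinates). Camera axes: x right, y down, z forward; pixel columns grow to the right and rows downward; lengths in m; the calibration is good to about 2 mm. A picture is of the moment at which its call begins.
- manip.job_done(): hands the job in, once; it reports no verdict.
The state is a dict: "time": time; "joint_pos": joint angles; "joint_vel": joint speeds; "joint_efforts": joint torques, N m; "tool_pos": TCP position; "tool_rot": TCP orientation; "contact_force": force on the tool from outside, world axes, zero at the start; "ft_torque": the same for the moment, N m; "gripper_width": opening from 0.0 (shut) to 1.0 (fully open).
Only numpy, scipy, OpenCV 4.12 (cv2) and the standard library are available. Lean on these libraries where they do the work, as an engineer would, in place of code of your own. Each camera call takes 0.05 s, during which the arm holds its last target. There are 200 camera calls.

### The job

The tray of stone pieces in the low grey box is driven out by a spring, but a round steel weight stands in its way. With the fingers, push the weight along the table, without picking it up or tipping it, until it is wholly clear of the path the tray will take. Then press the two round buttons on top of the box down together, a fingertip on each (not one alone), keep both fully down until the tray has slid all the way out by itself, then let both spring up, leaving everything else on the table where it stands.

Things in the scene. Friction and masses are not known exactly. Their poses are not given: they have to be found in the camera images.
- store: the low grey steel box, fixed to the table: 150 mm deep (its x), 170 mm wide (its y), 60 mm high; origin at the centre of its underside, x points to its back, y to its left side seen from the robot, z up. Its front (-x) is the front of the tray. It stands turned by up to 20 degrees.
- tray (a joint): how far the tray has come out of the box's front (m): 0 shut, 0.070 all the way out. A spring of about 4 N drives it slowly, about 2.5 s for the whole way, only while both buttons are more than about 5 mm down; if either comes up on the way, a toothed rail catches the tray, and pressing both again lets it go on. It cannot be pulled out.
- tray_front (a point): centre of the outer face of the tray's front panel, 126 mm wide, 30 mm above the table, shut 83 mm ahead (-x) of the box's origin; moves with the tray. A 12 mm knob stands out from it, so the tray reaches 95 mm ahead of the box's origin when shut, 165 mm when all the way out.
- button_left (a joint): how far the left button (box's +y) is pressed (m): 0 up, 0.008 fully down. A steel cap 26 mm across on a spring: 2 N to start, 4.5 N fully down; springs up when let go.
- button_right (a joint): the same for the right button (box's -y), 0 up, 0.008 fully down.
- button_left_top (a point): centre of the flat top of the left button: 28 mm to the left of the box's centre (+y), 79.5 mm above the table when up; moves with it. The two buttons stand 56 mm apart centre to centre on the line of the box's y through its centre, 30 mm clear between the caps.
- button_right_top (a point): centre of the flat top of the right button: 28 mm to the right of the box's centre (-y), 79.5 mm above the table when up.
- weight: loose plain steel cylinder standing upright, 50 mm across, 40 mm tall, 0.45 to 0.8 kg; origin at the centre of its underside. It stands about 135 mm ahead of the box's origin, in front of the tray. The table to either side of it is free to about 150 mm left and right of the box's centre line.
- flask: loose white plastic bottle, 60 mm across, 150 mm tall; origin at the centre of its underside. Leave alone.
- bowl: loose grey plastic bowl, 90 mm across, 50 mm tall; origin at the centre of its underside. Leave alone.
- jar: loose squat amber jar with a black cap, 50 mm across, 60 mm tall; origin at the centre of its underside. Leave alone.
- spatula: loose spatula about 200 mm long, lying flat. Leave alone.
- brush: loose brush about 200 mm long, lying flat. Leave alone.
- clamp: loose screw clamp, lying flat behind the store box, about 90 x 220 x 20 mm. Leave alone.

How it is judged:
On the way, in this order (a step that is already met when the one before it is completed fails the run):
1. the weight stands wholly clear of the tray's path, the tray still shut ((y of weight in the frame of store above 0.088 m or y of weight in the frame of store below -0.088 m or x of weight in the frame of store below -0.192 m) and value of joint tray below 0.004 m), for 0.2 s.
2. both buttons are down together, the tray not yet out (value of joint each of button_left, button_right above 0.0045 m and value of joint tray below 0.055 m), for 0.2 s.
3. the tray is all the way out while both buttons are still down (value of joint each of button_left, button_right above 0.0045 m and value of joint tray above 0.0665 m), for 0.05 s.
At the end, for the whole second after the job is handed in: The tray is out by more than 65 of its 70 mm, both buttons are up (within 1.5 mm), and the weight stands upright and at rest on the table, wholly clear of the tray's path (its centre more than 88 mm to the side of the box's centre line, or more than 192 mm ahead of the box's origin) (value of joint tray above 0.065 m and value of joint each of button_left, button_right below 0.0015 m and (y of weight in the frame of store above 0.088 m or y of weight in the frame of store below -0.088 m or x of weight in the frame of store below -0.192 m) and angle between weight's own z axis and vertical below 0.1 rad and height (world z) of weight below 0.006 m and linear speed of weight below 0.01 m/s); the robot touches nothing.
It fails at once if one button is pressed down alone ((value of joint button_left above 0.005 m and value of joint button_right below 0.001 m) or (value of joint button_right above 0.005 m and value of joint button_left below 0.001 m)).
It fails at once if the weight is lifted (by more than 10 mm) or tipped (by more than 20 degrees) (height (world z) of weight above 0.01 m or angle between weight's own z axis and vertical above 0.35 rad).
It fails at once if another thing on the table is moved by more than 20 mm or knocked over (distance of any of flask, bowl, jar, spatula, brush, clamp from where it was at the start of the episode above 0.02 m or angle between any of flask, bowl, jar's own z axis and vertical above 0.4 rad).
It also fails if it takes over 53 s, if anything falls off the work surface, if the arm or the gripper's body presses on something with over 40 N, if the wrist force passes 120 N, or if a joint passes its speed limit or range.

## Working session

There is one attempt and no reset: what is moved stays moved. The work goes in short steps, Python scripts to look and compute and a tool call to move; the robot and the scene stay as the last step left them, time stands still between calls to the robot, and variables do not carry over. Pictures are saved under pics/ and viewed, about 8 in all and at most 12, crops included, and the job is handed in when it is done.

Besides the shell and the picture viewer there is one more tool, called as a command line: name --argument value ..., lists and objects as JSON in quotes. drive_tool: Moves the arm, as the interface text tells. Its arguments: {"type":"object","properties":{"motion":{"type":"array","items":{"type":"array"}}},"required":["motion"]}

```bash
ls; mkdir -p pics; cat > h.py <<'E'
import numpy as np, cv2, pickle
from plant import manip
def grab(n, fn=None):
    f=manip.grab_frame(n); pickle.dump(f,open(f'{n}.pkl','wb'))
    if fn: cv2.imwrite(fn,f['img'])
    return f
def world(f):
    K=np.array(f['camera_matrix'],float);k1=f['k1'];h,w=f['range_z'].shape
    u,v=np.meshgrid(np.arange(w),np.arange(h))
    p=cv2.undistortPoints(np.stack([u,v],-1).reshape(-1,1,2).astype(float),K,np.array([k1,0,0,0,0.])).reshape(h,w,2)
    z=f['range_z'];P=np.stack([p[...,0]*z,p[...,1]*z,z,np.ones_like(z)],-1)
    W=(P@np.array(f['world_from_camera']).T)[...,:3]; W[z<=0]=np.nan
    return W
E
python3 - <<'E'
from h import *
s=manip.state();print(s,manip.pinch_z)
a=grab('top','pics/top1.png');b=grab('side','pics/side1.png')
cv2.imwrite('pics/both.png',cv2.resize(np.hstack([a['img'],b['img']]),(800,300)))
print(a['k1'],b['k1'],a['world_from_camera'],b['world_from_camera'])
E
```

```text
pics
{'time': 0.0, 'joint_pos': array([-1.24300417e+00,  5.33374066e-02,  1.61428840e+00, -1.04255640e-05,
        1.47597898e+00, -1.19008769e-01]), 'joint_vel': array([ 0.00248953, -0.00216504, -0.00039604, -0.00109533, -0.00019002,
        0.00203114]), 'joint_efforts': array([-7.57034340e-04, -3.93681800e+01, -3.70180464e+01, -1.99612364e-04,
        6.94152943e-03,  9.63327125e-06]), 'tool_pos': array([ 0.26984508, -0.56306329,  0.23007841]), 'tool_rot': array([ 0.5987932 , -0.59790315,  0.37735597, -0.37624592]), 'contact_force': array([ 0.65178177, -0.15791475, -0.10692611]), 'ft_torque': array([0.00257356, 0.01014271, 0.00714592]), 'gripper_width': 0.99747477573515} -0.0187
-0.12715710266210117 0.010403946264078806 [[ 0.02949276 -0.98852303  0.14816343  0.48221586]
 [-0.99951928 -0.02774805  0.01382927  0.04512921]
 [-0.00955931 -0.14850007 -0.98886619  1.05229153]
 [ 0.          0.          0.          1.        ]] [[-0.8685499  -0.34443341  0.35635193  0.24702166]
 [-0.49551819  0.61672458 -0.61164737  0.76019125]
 [-0.0090992  -0.70782513 -0.70632909  0.88187547]
 [ 0.          0.          0.          1.        ]]
```

View pics/top1.png

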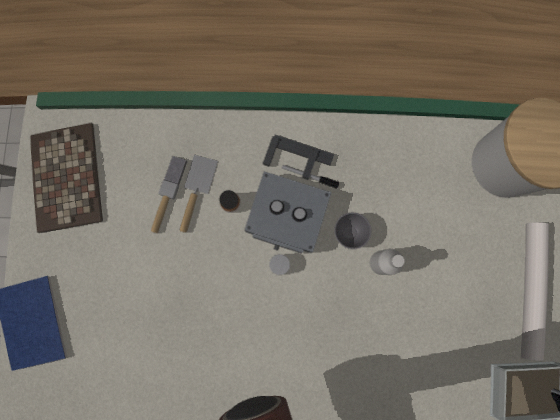

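View pics/side1.png

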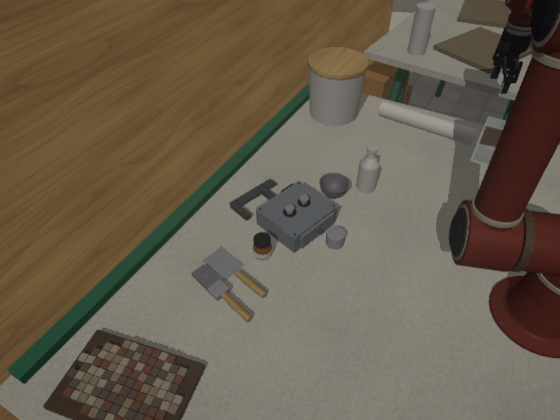

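The top view shows the box around (288,210), its buttons at (277,207) and (300,214), and the weight at (280,264) in front of the knob at (277,247). The jar is at (229,201), the bowl at (352,230) and the flask at (390,262).

```bash
python3 - <<'E'
from h import *
from scipy.spatial.transform import Rotation as R
f=pickle.load(open('top.pkl','rb'));W=world(f)
def reg(c,r,zlo,zhi):
    m=np.zeros(W.shape[:2],np.uint8);cv2.circle(m,c,r,1,-1)
    return W[(m>0)&(W[...,2]>zlo)&(W[...,2]<zhi)]
t=reg((210,330),40,-.1,.1);print('table z',np.median(t[:,2]))
def rect(P): 
    c,s,a=cv2.minAreaRect((P[:,:2]*1000).astype(np.float32));return np.round(c,1),np.round(s,1),round(a,1),len(P)
P=reg((288,211),55,.050,.066)
print('box',rect(P),np.median(P[:,2]))
for n,c in(('BL',(277,207)),('BR',(300,214))):
    P=reg(c,10,.071,.095);print(n,rect(P),np.median(P[:,2]),P.mean(0))
for n,c,r,zl,zh in(('weight',(280,264),14,.033,.05),('jar',(229,201),14,.05,.08),('bowl',(352,230),24,.03,.07),('flask',(392,262),24,.02,.2)):
    P=reg(c,r,zl,zh);print(n,rect(P),np.median(P[:,2]))
g=pickle.load(open('side.pkl','rb'));W=world(g)
P=reg((296,208),45,.050,.066);print('side box',rect(P))
for n,c in(('BL',(289,211)),('BR',(305,201))):
    P=reg(c,9,.075,.095);print(n,rect(P),np.median(P[:,2]))
P=reg((336,236),14,.035,.05);print('side weight',rect(P))
s=manip.state();q=s['tool_rot'];print(R.from_quat(q,scalar_first=True).as_matrix())
i=f['img'][150:290,190:420];cv2.imwrite('pics/c1.png',cv2.resize(i,None,fx=3.4,fy=3.4,interpolation=cv2.INTER_CUBIC))
E
```

```text
table z -0.0013587076635576123
box (array([627.5,  15.1]), array([257.4, 158.9]), 73.5, 4465) 0.05879774104922009
BL (array([638.9,  40. ]), array([23.5, 23.4]), 44.5, 95) 0.07810821823959535 [0.63867457 0.04030959 0.07793213]
BR (array([623.7, -13.8]), array([23.8, 23.5]), 0.6, 95) 0.07785789162173573 [ 0.62295272 -0.01346182  0.07784056]
weight (array([503.1,  29. ]), array([47.5, 47.8]), 1.5, 340) 0.03871235575227183
jar (array([655.9, 155.3]), array([42.6, 41. ]), 46.7, 260) 0.05853264776733841
bowl (array([ 589.2, -143.2]), array([86.1, 88.5]), 46.1, 378) 0.04583710754391224
flask (array([ 516.6, -222. ]), array([58.1, 57.8]), 1.0, 709) 0.10122751409244357
side box (array([624.8,  10.1]), array([297. , 161.2]), 73.8, 2572)
BL (array([637.8,  41.9]), array([23. , 23.5]), 50.8, 56) 0.07825354392679346
BR (array([621.8, -13. ]), array([22. , 26.1]), 27.5, 51) 0.07803621384815074
side weight (array([502.9,  31.2]), array([48.3, 49.6]), 34.7, 212)
[[ 4.32079362e-01 -6.18339429e-04  9.01835374e-01]
 [-9.01833612e-01  1.79608375e-03  4.32079749e-01]
 [-1.88694381e-03 -9.99998196e-01  2.18411442e-04]]
```

View pics/c1.png

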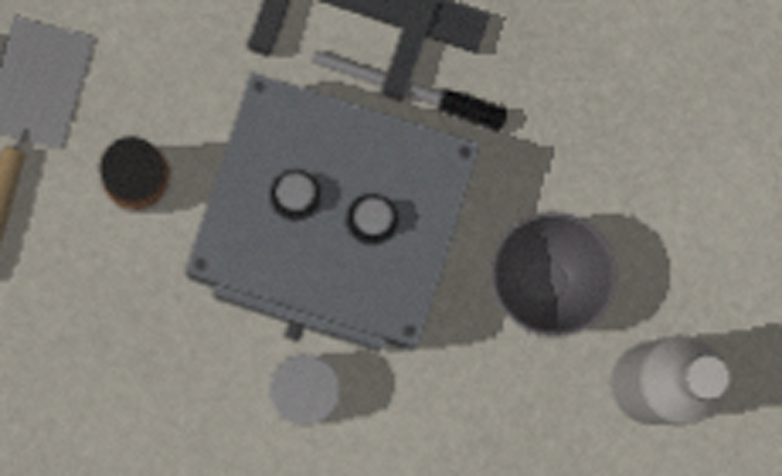

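drive_tool --motion '[[[0,0,0],[0,-0.966,0],0.58],[[0,0,0],[0,-0.966,0],0.58],[[0,0,0],[0,-0.966,0],0.58],[[0,0,0],[0,-0.966,0],0.58],[[0,0,0],[0,-0.966,0],0.58],[[0,0,0],[0,-0.966,0],0.58],[[0,0,0],[0,-0.966,0],0.58],[[0,0,0],[0,-0.966,0],0.58],[[0,0,0],[0,-0.966,0],0.58],[[0,0,0],[0,-0.966,0],0.58]]'

```text
time: 1.1
tool_pos: [0.27, -0.5633, 0.2305]
tool_rot: [0.701, -0.7, 0.098, -0.098]
contact_force: [0.0, -0.3, 0.5]
gripper_width: 0.211
```

drive_tool --motion '[[[0.2,0,1],[0,0,0],0.58],[[0.2,0,1],[0,0,0],0.58],[[0.2,0,1],[0,0,0],0.58],[[0.2,0,1],[0,0,0],0.58],[[0.2,0,1],[0,0,0],0.58],[[0.2,0,1],[0,0,0],0.58],[[0.2,0,1],[0,0,0],0.58],[[0.2,0,1],[0,0,0],0.58],[[0.2,0,1],[0,0,0],0.58],[[0.2,0,1],[0,0,0],0.58],[[0.2,0,1],[0,0,0],0.58],[[0.2,0,1],[0,0,0],0.58]]'

```text
time: 2.3
tool_pos: [0.411, -0.2908, 0.2307]
tool_rot: [0.7, -0.7, 0.099, -0.099]
contact_force: [-0.1, -0.3, 0.3]
gripper_width: 0.211
```

drive_tool --motion '[[[0,0,1],[0,0,0],0.58],[[0,0,1],[0,0,0],0.58],[[0,0,1],[0,0,0],0.58],[[0,0,1],[0,0,0],0.58],[[0,0,1],[0,0,0],0.58],[[0,0,1],[0,0,0],0.58],[[0,0,1],[0,0,0],0.58],[[0,0,1],[0,0,0],0.58],[[0,0,1],[0,0,0],0.58],[[0,0,1],[0,0,0],0.58],[[0,0,1],[0,0,0],0.58],[[0,0,1],[0,0,0],0.58]]'

```text
time: 3.5
tool_pos: [0.4939, -0.0027, 0.2308]
tool_rot: [0.7, -0.7, 0.099, -0.099]
contact_force: [-0.5, -0.9, 0.7]
gripper_width: 0.21
```

drive_tool --motion '[[[0,0,1],[0,0,0],0.58],[[0,0,1],[0,0,0],0.58],[[0,0,1],[0,0,0],0.58],[[0,0,0.8],[0,0,0],0.58],[[0,0,0],[0,0,0],0.58],[[0,0,0],[0,0,0],0.58]]'

```text
time: 4.1
tool_pos: [0.5201, 0.0874, 0.2308]
tool_rot: [-0.7, 0.7, -0.099, 0.098]
contact_force: [0.5, 1.3, 0.2]
gripper_width: 0.213
```

```bash
cat > st.py <<'E'
from h import *
from scipy.spatial.transform import Rotation as R
C=np.array([.6305,.0137]);th=np.deg2rad(-16.1);X=np.array([np.cos(th),np.sin(th)]);Y=np.array([-X[1],X[0]])
def sf(p): d=np.array(p[:2])-C; return np.round([d@X*1e3,d@Y*1e3],1)
def st():
    s=manip.state();M=R.from_quat(s['tool_rot'],scalar_first=True).as_matrix()
    print('t',round(s['time'],2),'pos',s['tool_pos'].round(4),'store',sf(s['tool_pos']),'yaw',np.rad2deg(np.arctan2(M[1,0],M[0,0])).round(2),'tilt',M[2].round(4),'F',s['contact_force'].round(1),'w',s['gripper_width'].round(3))
E
python3 -c "from st import *;st()"
```

```text
Traceback (most recent call last):
  File "st.py", line 7, in st
    print('t',round(s['time'],2),'pos',s['tool_pos'].round(4),'store',sf(s['tool_pos']),'yaw',np.rad2deg(np.arctan2(M[1,0],M[0,0])).round(2),'tilt',M[2].round(4),'F',s['contact_force'].round(1),'w',s['gripper_width'].round(3))
                                                                                                                                                                                                      ^^^^^^^^^^^^^^^^^^^^^^^^
AttributeError: 'float' object has no attribute 'round'
```

drive_tool --motion '[[[0,1,0],[0,0,0],0.58],[[0,1,0],[0,0,0],0.58],[[0,1,0],[0,0,0],0.58],[[0,1,0],[0,0,0],0.58],[[0,1,0],[0,0,0],0.58],[[0,1,0],[0,0,0],0.58],[[0,1,0],[0,0,0],0.58],[[0,0.8,0],[0,0,0],0.58],[[0,0.5,0],[0,0,0],0.58],[[0,0.4,0],[0,0,0],0.58],[[0,0,0],[0,0,0],0.58],[[0,0,0],[0,0,0],0.58]]'

```text
time: 5.3
tool_pos: [0.521, 0.0873, 0.0145]
tool_rot: [0.7, -0.7, 0.099, -0.099]
contact_force: [0.8, -0.1, 0.4]
gripper_width: 0.21
```

```bash
sed -i "s/s\['gripper_width'\].round(3)/round(s['gripper_width'],3)/" st.py; python3 - <<'E'
from st import *
st();f=grab('top');g=grab('side')
a=cv2.resize(f['img'][150:290,190:330],(400,400),interpolation=2);b=cv2.resize(g['img'][140:280,250:390],(400,400),interpolation=2)
cv2.imwrite('pics/c2.png',np.hstack([a,b]))
E
```

```text
t 5.3 pos [0.521  0.0873 0.0145] store [-125.6   40.3] yaw -16.11 tilt [ 1.1e-03 -1.0e+00  3.0e-04] F [ 0.8 -0.1  0.4] w 0.21
```

View pics/c2.png

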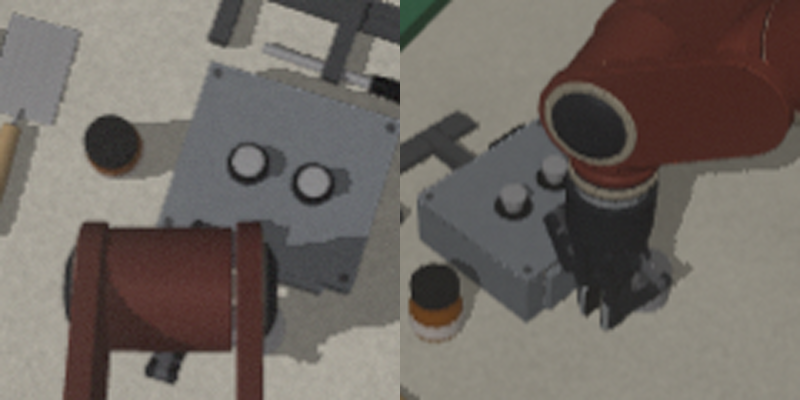

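The fingers (at about (600,290) in the right half) stand on the table left of the weight and clear of the box and knob. Next is the push toward the box's right.

drive_tool --motion '[[[-0.02,0,-0.2],[0,0,0],0.58],[[-0.02,0,-0.2],[0,0,0],0.58],[[-0.02,0,-0.2],[0,0,0],0.58],[[-0.02,0,-0.2],[0,0,0],0.58],[[-0.02,0,-0.2],[0,0,0],0.58],[[-0.02,0,-0.2],[0,0,0],0.58],[[-0.02,0,-0.2],[0,0,0],0.58],[[-0.02,0,-0.2],[0,0,0],0.58],[[-0.02,0,-0.2],[0,0,0],0.58],[[-0.02,0,-0.2],[0,0,0],0.58]]'

```text
time: 6.4
tool_pos: [0.5018, 0.0406, 0.0139]
tool_rot: [0.7, -0.7, 0.099, -0.099]
contact_force: [1.6, 4.5, -0.1]
gripper_width: 0.211
```

drive_tool --motion '[[[-0.02,0,-0.2],[0,0,0],0.58],[[-0.02,0,-0.2],[0,0,0],0.58],[[-0.02,0,-0.2],[0,0,0],0.58],[[-0.02,0,-0.2],[0,0,0],0.58],[[-0.02,0,-0.2],[0,0,0],0.58],[[-0.02,0,-0.2],[0,0,0],0.58],[[-0.02,0,-0.2],[0,0,0],0.58],[[-0.02,0,-0.2],[0,0,0],0.58],[[-0.02,0,-0.2],[0,0,0],0.58],[[-0.02,0,-0.2],[0,0,0],0.58]]'

```text
time: 7.4
tool_pos: [0.4829, -0.0061, 0.0138]
tool_rot: [0.7, -0.7, 0.099, -0.099]
contact_force: [1.2, 4.2, 0.6]
gripper_width: 0.21
```

```bash
python3 - <<'E'
from st import *
st();f=grab('top');g=grab('side')
a=cv2.resize(f['img'][150:290,210:350],(400,400),interpolation=2);b=cv2.resize(g['img'][140:280,270:410],(400,400),interpolation=2)
cv2.imwrite('pics/c3.png',np.hstack([a,b]))
E
```

```text
t 7.4 pos [ 0.4829 -0.0061  0.0138] store [-136.4  -59.9] yaw -16.11 tilt [-3.e-04 -1.e+00  3.e-04] F [1.2 4.2 0.6] w 0.21
```

View pics/c3.png

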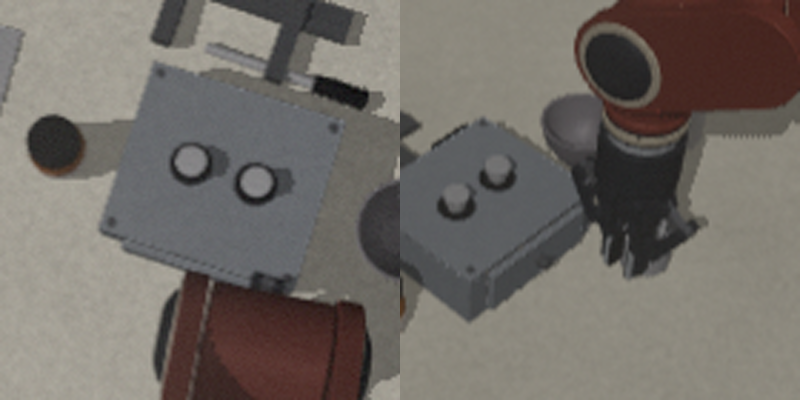

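The fingers are behind the weight, pushing it with about 4.4 N. I'll push a little further, back off and rise.

drive_tool --motion '[[[0,0,-0.2],[0,0,0],0.58],[[0,0,-0.2],[0,0,0],0.58],[[0,0,-0.2],[0,0,0],0.58],[[0,0,-0.1],[0,0,0],0.58],[[0,0,0],[0,0,0],0.58],[[0,0,0.3],[0,0,0],0.58],[[0,0,0.5],[0,0,0],0.58],[[0,-0.5,0.2],[0,0,0],0.58],[[0,-1,0],[0,0,0],0.58],[[0,-1,0],[0,0,0],0.58],[[0,-1,0],[0,0,0],0.58],[[0,-1,0],[0,0,0],0.58]]'

```text
time: 8.7
tool_pos: [0.4852, 0.0018, 0.1282]
tool_rot: [-0.7, 0.7, -0.099, 0.099]
contact_force: [-0.5, -0.7, -0.4]
gripper_width: 0.214
```

drive_tool --motion '[[[0,-1,0],[0,0,0],0.3],[[0,-1,0],[0,0,0],0.02],[[0,0,0],[0,-1,0],0.02],[[0,0,0],[0,-1,0],0.02],[[0,0,0],[0,-1,0],0.02],[[0,0,0],[0,-1,0],0.02],[[0,0,0],[0,-1,0],0.02],[[0,0,0],[0,-1,0],0.02],[[0,0,0],[0,-1,0],0.02],[[0,0,0],[0,-1,0],0.02],[[0,0,0],[0,-1,0],0.02],[[0,0,0],[0,-1,0],0.02]]'

```text
time: 9.9
tool_pos: [0.4852, 0.0018, 0.1772]
tool_rot: [-0.676, 0.676, 0.208, -0.208]
contact_force: [-0.3, 0.4, -0.4]
gripper_width: 0.495
```

drive_tool --motion '[[[0,0,0],[0,-1,0],0.02],[[0,0,0],[0,-1,0],0.02],[[0,0,0],[0,-1,0],0.02],[[0,0,0],[0,-1,0],0.02],[[0,0,0],[0,-1,0],0.02],[[0,0,0],[0,-1,0],0.02],[[0,0,0],[0,-1,0],0.02],[[0,0,0],[0,-1,0],0.02],[[0,0,0],[0,0,0],0.02],[[0,0,0],[0,0,0],0.02]]'

```text
time: 10.9
tool_pos: [0.4852, 0.0016, 0.1769]
tool_rot: [-0.565, 0.566, 0.425, -0.425]
contact_force: [-0.6, -0.9, -0.2]
gripper_width: 0.491
```

```bash
python3 - <<'E'
from st import *
st();f=grab('top');g=grab('side')
for n,F in(('top',f),('side',g)):
    W=world(F);D=W[...,:2]-C;x=D@X;y=D@Y
    m=(W[...,2]>.033)&(W[...,2]<.046)&(x>-.2)&(x<-.09)&(y<-.06)&(y>-.2)
    P=np.stack([x[m],y[m]],-1)*1000
    if len(P)>20: print(n,cv2.minAreaRect(P.astype(np.float32)),len(P))
a=cv2.resize(f['img'][150:290,210:350],(400,400),interpolation=2);b=cv2.resize(g['img'][140:280,250:390],(400,400),interpolation=2)
cv2.imwrite('pics/c4.png',np.hstack([a,b]))
E
```

```text
t 10.9 pos [0.4852 0.0016 0.1769] store [-136.2  -51.9] yaw 73.83 tilt [-3.e-04 -1.e+00 -6.e-04] F [-0.6 -0.9 -0.2] w 0.491
side ((-138.4986572265625, -109.61605834960938), (47.06517028808594, 49.29932403564453), 36.60401153564453) 208
```

View pics/c4.png

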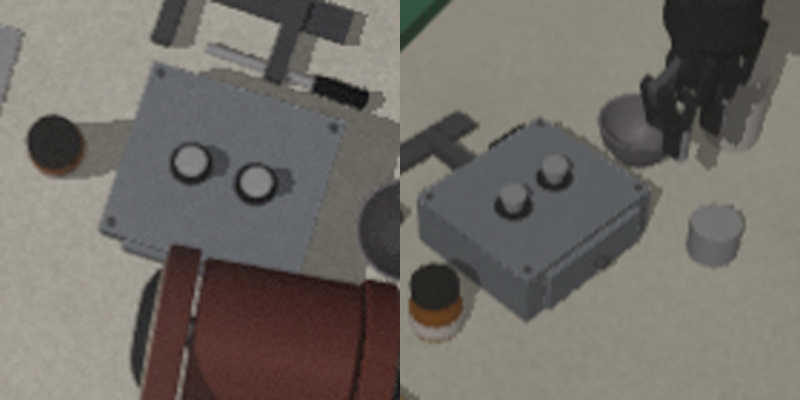

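The weight stands upright at (714,235) in the side view, at store y of about -110 mm, so it is clear. Next the fingers go over the buttons.

drive_tool --motion '[[[0.35,0,-0.9],[0,0,0],0.02],[[0.35,0,-0.9],[0,0,0],0.02],[[0.35,0,-0.9],[0,0,0],0.02],[[0.35,0,-0.9],[0,0,0],0.02],[[0.35,0,-0.9],[0,0,0],0.02],[[0.33,0,-0.95],[0,0,0],0.02],[[0,1,0],[0,0,0],0.02],[[0,1,0],[0,0,0],0.02],[[0,0.8,0],[0,0,0],0.02],[[0,0.4,0],[0,0,0],0.02],[[0,0,0],[0,0,0],0.02],[[0,0,0],[0,0,0],0.02]]'

```text
time: 12.2
tool_pos: [0.631, 0.0135, 0.0972]
tool_rot: [-0.565, 0.565, 0.425, -0.425]
contact_force: [0.2, 0.3, -0.8]
gripper_width: 0.491
```

```bash
python3 - <<'E'
from st import *
st();g=grab('side')
b=cv2.resize(g['img'][150:250,240:370],(780,600),interpolation=2)
cv2.imwrite('pics/c5.png',b)
W=world(g);D=W[...,:2]-C;x=D@X*1000;y=D@Y*1000;z=W[...,2]*1000
# finger profile: front faces of fingers at several heights
for lo in range(86,150,8):
    m=(z>lo)&(z<lo+8)&(abs(x)<40)&(abs(y)<70)
    if m.sum(): print(lo,m.sum(),'y>0:',np.percentile(y[m&(y>0)],[0,50,100]).round(1) if (m&(y>0)).any() else '', 'y<0:',np.percentile(y[m&(y<0)],[0,50,100]).round(1) if (m&(y<0)).any() else '','x',np.percentile(x[m],[0,50,100]).round(1))
E
```

```text
t 12.2 pos [0.631  0.0135 0.0972] store [ 0.5 -0. ] yaw 73.88 tilt [ 2.0e-04 -1.0e+00 -1.1e-03] F [ 0.2  0.3 -0.8] w 0.491
94 7 y>0: [27.2 27.8 28.5] y<0: [-22.1 -21.1 -20.4] x [-8.9 -5.6  8.3]
102 27 y>0: [21.3 28.3 35.5] y<0: [-34.6 -20.7 -18.4] x [-13.2  -4.8  10.3]
110 37 y>0: [20.2 31.2 36.2] y<0: [-30.4 -20.8 -18.4] x [-11.8  -6.2   7.6]
118 36 y>0: [20.6 31.  36.9] y<0: [-26.3 -20.8 -18.1] x [-11.7  -6.7  10.4]
126 34 y>0: [20.2 31.3 36.4] y<0: [-27.3 -20.9 -17.7] x [-11.8  -5.8  11.1]
134 29 y>0: [25.1 30.7 36.5] y<0: [-33.3 -22.7 -17.5] x [-13.6  -7.1  12.7]
142 67 y>0: [21.5 32.1 52.7] y<0: [-52.7 -25.6 -20.4] x [-14.5  -9.9  10.6]
```

View pics/c5.png

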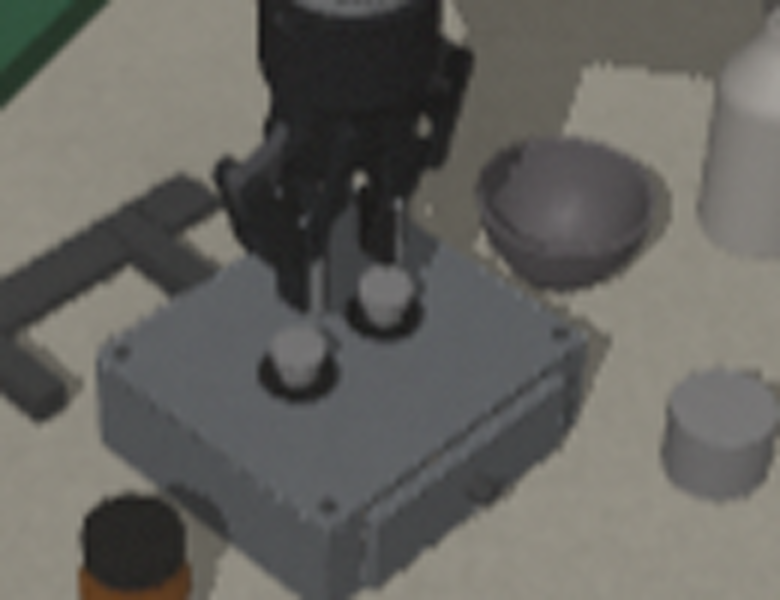

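Both fingertips are over the caps (finger spans 20 to 36 mm on each side, tips about 20 mm above the caps). I'll go down slowly.

drive_tool --motion '[[[0,0.4,0],[0,0,0],0.02],[[0,0.2,0],[0,0,0],0.02],[[0,0.1,0],[0,0,0],0.02],[[0,0.1,0],[0,0,0],0.02],[[0,0,0],[0,0,0],0.02]]'

```text
time: 12.75
tool_pos: [0.6304, 0.0136, 0.0765]
tool_rot: [0.565, -0.565, -0.425, 0.425]
contact_force: [-0.4, 0.7, 1.5]
gripper_width: 0.489
```

drive_tool --motion '[[[0,0.08,0],[0,0,0],0.02],[[0,0,0],[0,0,0],0.02]]'

```text
time: 12.95
tool_pos: [0.6305, 0.0136, 0.0751]
tool_rot: [0.565, -0.565, -0.425, 0.425]
contact_force: [-3.8, 0.2, 4.7]
gripper_width: 0.488
```

drive_tool --motion '[[[0,0.08,0],[0,0,0],0.02],[[0,0,0],[0,0,0],0.02]]'

```text
time: 13.15
tool_pos: [0.6305, 0.0136, 0.0733]
tool_rot: [0.565, -0.565, -0.425, 0.425]
contact_force: [-3.7, 0.2, 5.5]
gripper_width: 0.492
```

Contact is at TCP z of about 0.076. The 4.7 N there matches both springs engaging.

drive_tool --motion '[[[0,0.08,0],[0,0,0],0.02],[[0,0.08,0],[0,0,0],0.02],[[0,0.08,0],[0,0,0],0.02],[[0,0,0],[0,0,0],0.02]]'

```text
time: 13.55
tool_pos: [0.6307, 0.0135, 0.0697]
tool_rot: [0.565, -0.565, -0.425, 0.425]
contact_force: [-9.2, -0.0, 16.5]
gripper_width: 0.492
```

drive_tool --motion '[[[0,0.06,0],[0,0,0],0.02],[[0,0,0],[0,0,0],0.02]]'

```text
time: 13.75
tool_pos: [0.6308, 0.0135, 0.0696]
tool_rot: [0.565, -0.565, -0.425, 0.426]
contact_force: [-14.0, 0.2, 23.4]
gripper_width: 0.489
```

Both buttons appear to have bottomed out (23 N), so I'll hold and check the tray.

drive_tool --motion '[[[0,0,0],[0,0,0],0.02],[[0,0,0],[0,0,0],0.02],[[0,0,0],[0,0,0],0.02],[[0,0,0],[0,0,0],0.02],[[0,0,0],[0,0,0],0.02],[[0,0,0],[0,0,0],0.02],[[0,0,0],[0,0,0],0.02],[[0,0,0],[0,0,0],0.02],[[0,0,0],[0,0,0],0.02],[[0,0,0],[0,0,0],0.02],[[0,0,0],[0,0,0],0.02],[[0,0,0],[0,0,0],0.02]]'

```text
time: 14.95
tool_pos: [0.6307, 0.0136, 0.0696]
tool_rot: [0.565, -0.565, -0.425, 0.426]
contact_force: [-13.7, 0.9, 23.8]
gripper_width: 0.488
```

drive_tool --motion '[[[0,0,0],[0,0,0],0.02],[[0,0,0],[0,0,0],0.02],[[0,0,0],[0,0,0],0.02],[[0,0,0],[0,0,0],0.02],[[0,0,0],[0,0,0],0.02],[[0,0,0],[0,0,0],0.02],[[0,0,0],[0,0,0],0.02],[[0,0,0],[0,0,0],0.02],[[0,0,0],[0,0,0],0.02],[[0,0,0],[0,0,0],0.02],[[0,0,0],[0,0,0],0.02],[[0,0,0],[0,0,0],0.02]]'

```text
time: 16.15
tool_pos: [0.6308, 0.0136, 0.0696]
tool_rot: [0.565, -0.565, -0.425, 0.425]
contact_force: [-13.9, 0.4, 22.2]
gripper_width: 0.491
```

drive_tool --motion '[[[0,0,0],[0,0,0],0.02],[[0,0,0],[0,0,0],0.02],[[0,0,0],[0,0,0],0.02],[[0,0,0],[0,0,0],0.02],[[0,0,0],[0,0,0],0.02],[[0,0,0],[0,0,0],0.02],[[0,0,0],[0,0,0],0.02],[[0,0,0],[0,0,0],0.02],[[0,0,0],[0,0,0],0.02],[[0,0,0],[0,0,0],0.02]]'

```text
time: 17.15
tool_pos: [0.6308, 0.0136, 0.0696]
tool_rot: [0.565, -0.565, -0.425, 0.425]
contact_force: [-14.8, 0.9, 23.6]
gripper_width: 0.492
```

```bash
cat > tr.py <<'E'
from st import *
import sys
def tray(fn):
    st();g=grab('side')
    W=world(g);D=W[...,:2]-C;x=D@X*1000;y=D@Y*1000;z=W[...,2]*1000
    m=(z>15)&(z<55)&(abs(y)<60)&(x<-60)&(x>-200)
    print('tray x pct',np.percentile(x[m],[0,2,10,25,50,90]).round(1),m.sum())
    cv2.imwrite(fn,cv2.resize(g['img'][150:270,240:400],(800,600),interpolation=2))
tray(sys.argv[1])
E
python3 tr.py pics/c6.png
```

```text
t 17.15 pos [0.6308 0.0136 0.0696] store [ 0.3 -0.1] yaw 73.92 tilt [-5.e-04 -1.e+00  1.e-03] F [-14.8   0.9  23.6] w 0.492
tray x pct [-166.7 -154.9 -153.3 -151.3 -117.1  -76.1] 1122
```

View pics/c6.png

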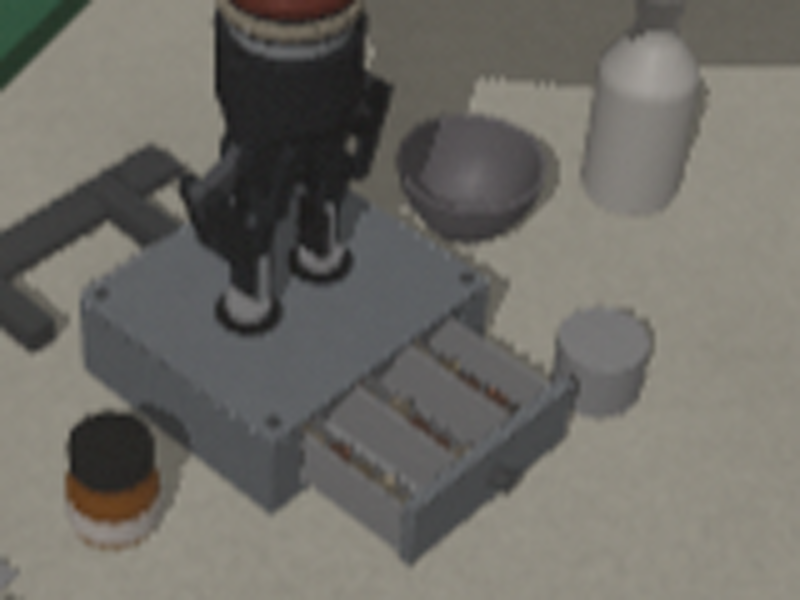

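The tray is fully out: its front is at about -154 mm (expected -153), both caps are down, and the weight is clear at (603,360). I'll hold a moment longer, then lift straight up.

drive_tool --motion '[[[0,0,0],[0,0,0],0.02],[[0,0,0],[0,0,0],0.02],[[0,0,0],[0,0,0],0.02],[[0,-0.2,0],[0,0,0],0.02],[[0,-0.3,0],[0,0,0],0.02],[[0,-0.6,0],[0,0,0],0.02],[[0,-1,0],[0,0,0],0.02],[[0,-1,0],[0,0,0],0.02],[[0,-1,0],[0,0,0],0.02],[[0,-1,0],[0,0,0],0.02],[[0,0,0],[0,0,0],0.02],[[0,0,0],[0,0,0],0.02]]'

```text
time: 18.4
tool_pos: [0.6309, 0.0135, 0.1929]
tool_rot: [-0.565, 0.565, 0.425, -0.425]
contact_force: [-0.4, 0.1, -0.7]
gripper_width: 0.492
```

```bash
python3 tr.py pics/c7.png; python3 - <<'E'
from st import *
g=pickle.load(open('side.pkl','rb'));W=world(g);D=W[...,:2]-C;x=D@X*1000;y=D@Y*1000;z=W[...,2]*1000
for s in(28,-28):
    m=(np.hypot(x,y-s)<10)&(z>64)&(z<95);print('button z',np.median(z[m]),m.sum())
m=(z>33)&(z<46)&(x>-200)&(x<-90)&(y<-75)&(y>-150);print('weight',cv2.minAreaRect(np.stack([x[m],y[m]],-1).astype(np.float32)))
E
```

```text
t 18.4 pos [0.6309 0.0135 0.1929] store [ 0.4 -0.1] yaw 73.9 tilt [ 3.0e-04 -1.0e+00 -1.7e-03] F [-0.4  0.1 -0.7] w 0.492
tray x pct [-166.  -155.  -153.5 -151.  -116.9  -75. ] 1115
button z 78.00596317693743 34
button z 79.14476379631003 32
weight ((-138.40382385253906, -109.9930419921875), (46.84605407714844, 49.81043243408203), 39.3648796081543)
```

View pics/c7.png

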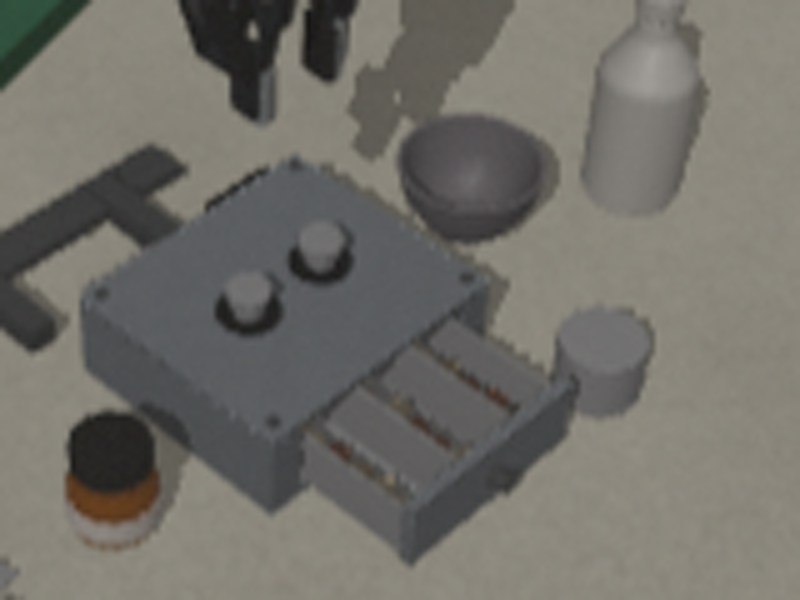

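The picture shows the tray out, both buttons up at (248,295) and (322,245), the weight upright and clear, and the gripper touching nothing.

```bash
python3 -c "
from plant import manip
print(manip.job_done())"
```

```text
the job is handed in; nothing more can be done
None
```

The job is done and handed in at about 18.5 s of the 53 s allowed. With the fingers nearly closed, I pushed the weight along the table to the box's right. I then pressed both buttons together, held them at about 23 N for 3.5 s until the tray was out, and lifted straight off.

Last checks:
- **Tray:** its front panel measured about 154 mm ahead of the box's origin, against 153 mm for all the way out.
- **Buttons:** both are up, measured at 78.0 mm (left) and 79.1 mm (right). That is within 1.5 mm of 79.5 mm, and the cameras read about 1.4 mm low.
- **Weight:** it stands upright, 110 mm to the right of the centre line, where more than 88 mm was needed.
- **Other things:** the jar, bowl, flask and clamp looked unmoved in the last picture. I did not re-measure them, and the spatula and brush were outside that view, though the arm never went near them.
- **Forces:** the tool reads no contact now. While the buttons were held there was an unexplained sideways force of about 14 N, well below the limits.

No check failed.

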